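Spent pill cassette into the returns box

ROBOT

A 7-joint arm with a two-finger parallel gripper is mounted at the origin on the work surface. World frame = base frame: x ahead of the robot, y to its left, z up, the work surface at z = 0. Lengths are in m, angles in rad, forces in N, time in s.
With the tool pointing down it reaches from about 0.4 to 0.85 m from the base axis. Payload 4.5 kg.
Tool frame: the origin (TCP) lies midway between the tips of the shut fingers; the grasp point (between the pads) lies 19 mm behind it; y points along the fingers, z is the direction in which the jaws open and shut, and the axes are right-handed (so a half turn about y gives the same grasp; the last joint's range is limited). The gripper opens to 88 mm and grips with 3 to 60 N. Pads are 18 mm wide; open, the fingers measure 123 mm over their backs; the gripper's body (75 mm by 187 mm) begins 45 mm behind the grasp point.
Start: joints at [1.36, 0.689, -0.195, 1.565, 0.157, 0.902, -0.215], TCP at [0.152, -0.606, 0.239] pointing down, gripper open.
Joint ranges: [-3.01, 3.01], [-0.46, 2.08], [-1.47, 1.51], [0.13, 2.56], [-1, 4.14], [0.04, 2.09], [-2.66, 2.66]. Speed limits (rad/s): [2.57, 2.57, 3.14, 3.14, 3.14, 3.14, 3.14].

INTERFACE

Orientations are given as a unit quaternion [x, y, z, w].
In Python, from plant import r, snapshot, get_calibration, job, boxes_of gives the robot as it stands. The module is installed in compiled form; this text tells all that it offers.
- The arm moves only by the shell command python3 -m handwheel 'ROWS' [OPENING] [FORCE]. ROWS is JSON, a list that holds one entry, the list of rows, each a list of 6 numbers: the shift along the tool's x, y, z as a fraction of full scale, then the turn, a rotation vector about the tool's x, y, z as a fraction of full scale. In form: [[[x, y, z, wx, wy, wz], ...]]. A call has 1 to 12 rows; each row is the pose to reach, as a shift and turn from the pose commanded when the call began, along the tool's axes at that moment, turning the shorter way round; what a row does not reach only later rows make up. Full scale, the value 1, is 100 cm for a shift and 180 degrees for a turn. A row lasts 1/12 s, in which the tool goes at most 41.7 mm and 7.16 degrees, less where a joint would pass 70% of its speed; a pose out of reach is approached as far as the arm can. A call with a number of a shift or a turn outside -1 to 1 is refused whole. A call with a gripper value outside its range is refused whole. OPENING is the opening, from -1 (shut) to 1 (fully open), set as the call begins (- or left out, the last holds). The fingers move at their own pace and stop on an object; FORCE is the grip in N (left out, the last holds). Time passes only in rows, so rows that repeat a pose let the fingers close. It gives the time, the measured TCP pose, the force and the opening at its end, in the units of the state.
- r.get_state(): the state, without advancing time (a new reading comes with each control period).
- snapshot(name): name is "scene" or "top" or "wrist"; returns the picture (480x640x3 uint8, red, green, blue); there is no depth.
- get_calibration(name): a dict with "fx", "fy", "cx", "cy" (pixels), "k1" (the pictures are not rectified: a ray, as slopes to the right and down, at radius r is drawn at 1 + k1 r^2 times it, then the intrinsics apply), "T" (4x4, takes a point from camera to world coordinates). Camera axes: x right, y down, z forward; pixel columns grow to the right and rows downward; lengths in m; the calibration is good to about 2 mm. A picture is of the moment at which its call begins: read the wrist's pose just before it. get_calibration takes no time and is no camera call; for the wrist camera it gives the pose at the moment of the call.
- job.finish_job(): hands the job in, once; it reports no verdict.
Trained networks look in the newest picture that a camera, given by its name, has taken for a name from the list of things; names that differ only in an ending like _2 or _b are one class to them, and where a whole thing is asked for, a point or a joint stands for the part that bears it (a point fixed in the world has none). Each returns a list of dicts, best first, with "confidence" (0 to 1); they miss things now and then, are a little off and sometimes report something else, mostly with a low value. They report only what shows in the picture. A call takes as long as a camera call. They do not tell look-alikes from the thing itself.
- boxes_of(thing, camera): "bbox" ([left, top, right, bottom] in pixels, round what is visible of it).
The state is a dict: "clock": time; "q": joint angles; "qd": joint speeds; "joint_torque": joint torques, N m; "tool_pos": TCP position; "eef_rot": TCP orientation; "contact_force": force on the tool from outside, world axes, zero at the start; "moment": the same for the moment, N m; "opening": opening from 0.0 (shut) to 1.0 (fully open).
Only numpy, scipy, OpenCV 4.12 (cv2) and the standard library are available. Lean on these libraries where they do the work, as an engineer would, in place of code of your own. Each camera call takes 0.05 s, during which the arm holds its last target. There are 200 camera calls.

TASK

Two round pill cassettes stand on the timber ledge; the one with open, empty compartments is spent. Slide the lid of the grey returns box fully open, push the spent cassette along the ledge and over its left end so that it drops into the box, then slide the lid fully shut. Keep the cassette on the ledge while you push, do not lift it, and leave the closed cassette, the mortar and the bottle standing where they are.

Things in the scene. Friction and masses are not known exactly. Their poses are not given: they have to be found in the camera images.
- ledge: Fixed timber ledge, 330 mm (x) by 460 mm (y), its flat top 130 mm above the worktop; origin under its centre, at worktop height; it never stands turned, its sides run along world x and y. Its left end (+y, 230 mm from the origin) is next to the returns box; the ends and the edges have no lip.
- spent_cassette: The spent cassette: white plastic drum, 90 mm across, 42 mm high, top open with seven empty compartments 16 mm deep round a hub; lower 26 mm solid; about 0.15 kg, slides flat on the ledge. Too wide to grip across. Origin at the centre of its underside, z up.
- spent_mid (a point): Centre of the spent cassette, 21 mm above its underside.
- fresh_cassette: The closed cassette, to be left alone: same white drum 90 mm across and 42 mm high, with a flat cover and a mushroom knob on top (61 mm high in all). Loose. Origin at the centre of its underside.
- mortar: White ceramic mortar with its pestle leaning inside (one piece here), to be left alone: 76 mm across, 52 mm high, pestle end up to 72 mm high and 40 mm from the axis. Loose, 0.6 kg. Origin at the centre of its underside.
- bottle: Closed amber bottle, to be left alone: 50 mm across, 75 mm high with its cap. Loose. Origin at the centre of its underside.
- returns_box: Grey plastic returns box, fixed on the worktop against the ledge's left end (4 mm gap, may be shifted in x), sides along world x and y: outside 180 mm (x) by 160 mm (y), walls and floor 5 mm, rim 108 mm above the worktop. Origin under its centre, at worktop height. The spring clip on its left side does nothing here.
- box_lid (a joint): Travel of the returns box's sliding lid, m: 0 shut, 0.15 fully open; it slides to +x (away from the robot), flat on the rim (lid 6 mm thick, 180 mm by 152 mm, upper face 114 mm above the worktop), with about 1.5 N of friction, and stays where it is left. Fully open, the opening runs in the box's frame from x = -85 mm to x = +60 mm, over the full inner width in y.
- lid_tab (a point): Top centre of the upright tab on the lid by which it is pushed: tab 12 mm thick (x), 60 mm wide (y), 32 mm high above the lid, this point 146 mm above the worktop; it moves with the lid.
- dispenser: Fixed carousel pill dispenser in clear plastic on a grey foot, beyond the ledge's right end: 170 mm across, 82 mm high. Origin under its centre.
Things that resemble listed ones, but are neither listed nor needed, are in the scene too. Leave any green or red look-alike of the spent_cassette alone.

How it is judged:
On the way, in this order (a step that is already met when the one before it is completed fails the run):
1. the lid of the returns box is slid open (value of joint box_lid above 0.125 m), for 0.2 s.
2. the spent cassette lies at rest in the returns box (x of spent_mid in the frame of returns_box between -0.085 and 0.085 m and y of spent_mid in the frame of returns_box between -0.075 and 0.075 m and z of spent_mid in the frame of returns_box between 0 and 0.09 m and linear speed of spent_cassette below 0.03 m/s), for 0.2 s.
3. the lid is shut (value of joint box_lid below 0.008 m), for 0.2 s.
At the end, for the whole second after the job is handed in: The spent cassette is at rest inside the returns box, its centre below the rim by 18 mm or more; the lid is shut to within 8 mm; the closed cassette, the mortar and the bottle stand within 20 mm of where they were and within 0.3 rad of their upright start (x of spent_mid in the frame of returns_box between -0.085 and 0.085 m and y of spent_mid in the frame of returns_box between -0.075 and 0.075 m and z of spent_mid in the frame of returns_box between 0 and 0.09 m and linear speed of spent_cassette below 0.02 m/s and value of joint box_lid below 0.008 m and not (distance of fresh_cassette from where it was at the start of the episode above 0.02 m) and not (angle between fresh_cassette's own z axis and vertical above 0.3 rad) and not (distance of mortar from where it was at the start of the episode above 0.02 m) and not (angle between mortar's own z axis and vertical above 0.3 rad) and not (distance of bottle from where it was at the start of the episode above 0.02 m) and not (angle between bottle's own z axis and vertical above 0.3 rad)); the robot touches nothing.
It fails at once if the spent cassette is lifted (its underside more than 25 mm above the ledge) (height (world z) of spent_cassette above 0.155 m).
It fails at once if fresh cassette is shoved more than 20 mm or tipped (distance of fresh_cassette from where it was at the start of the episode above 0.02 m or angle between fresh_cassette's own z axis and vertical above 0.3 rad).
It fails at once if mortar is shoved more than 20 mm or tipped (distance of mortar from where it was at the start of the episode above 0.02 m or angle between mortar's own z axis and vertical above 0.3 rad).
It fails at once if bottle is shoved more than 20 mm or tipped (distance of bottle from where it was at the start of the episode above 0.02 m or angle between bottle's own z axis and vertical above 0.3 rad).
It also fails if it takes over 72 s, if anything falls off the work surface, if the arm or the gripper's body presses on something with over 40 N, if the wrist force passes 120 N, or if a joint passes its speed limit or range.

## Working session

There is one attempt and no reset: what is moved stays moved. The work goes in short steps, Python scripts to look and compute and a shell command to move; the robot and the scene stay as the last step left them, time stands still between calls to the robot, and variables do not carry over. Pictures are saved under pics/ and viewed, about 8 in all and at most 12, crops included, and the job is handed in when it is done.

```bash
mkdir -p pics; cat > h.py <<'E'
import numpy as np, cv2
from plant import r, snapshot, get_calibration, job, boxes_of
from scipy.spatial.transform import Rotation as R
def pix2world(cal,u,v,z):
    x=(u-cal['cx'])/cal['fx'];y=(v-cal['cy'])/cal['fy']
    a,b=x,y
    for _ in range(20):
        s=1+cal['k1']*(a*a+b*b);a,b=x/s,y/s
    T=np.array(cal['T']);d=T[:3,:3]@[a,b,1];o=T[:3,3]
    return o+d*(z-o[2])/d[2]
def save(im,n): cv2.imwrite('pics/'+n,cv2.cvtColor(im,cv2.COLOR_RGB2BGR))
E
python3 - <<'E'
from h import *
s=r.get_state();print({k:np.round(s[k],3) for k in('clock','tool_pos','eef_rot','contact_force','opening')})
print(R.from_quat(s['eef_rot']).as_matrix().round(2))
for c in('scene','top'):
    save(snapshot(c),c+'0.png');cal=get_calibration(c);print(c,np.round(cal['T'],3).tolist())
    for t in('spent_cassette','fresh_cassette','mortar','bottle','returns_box','lid_tab','ledge','dispenser'):
        for b in boxes_of(t,c)[:4]: print(t,np.round(b['bbox'],0),round(b['confidence'],2),
             pix2world(cal,(b['bbox'][0]+b['bbox'][2])/2,(b['bbox'][1]+b['bbox'][3])/2,.17).round(3))
E
```

```text
{'clock': np.float64(0.0), 'tool_pos': array([ 0.151, -0.606,  0.238]), 'eef_rot': array([-0.086,  0.702, -0.701,  0.086]), 'contact_force': array([-0.062, -0.611, -0.546]), 'opening': np.float64(1.001)}
[[-0.97 -0.    0.24]
 [-0.24  0.   -0.97]
 [ 0.   -1.   -0.  ]]
scene [[-0.417, 0.722, -0.551, 1.106], [0.909, 0.319, -0.27, 0.163], [-0.019, -0.614, -0.789, 0.948], [0.0, 0.0, 0.0, 1.0]]
spent_cassette [236. 186. 278. 224.] 0.84 [ 0.525 -0.253  0.17 ]
spent_cassette [272. 160. 305. 187.] 0.77 [ 0.416 -0.233  0.17 ]
spent_cassette [158. 254. 199. 299.] 0.63 [ 0.745 -0.301  0.17 ]
fresh_cassette [210. 222. 256. 266.] 0.77 [ 0.637 -0.246  0.17 ]
mortar [308. 249. 349. 287.] 0.97 [ 0.613 -0.049  0.17 ]
bottle [384. 319. 414. 360.] 0.96 [0.7  0.12 0.17]
returns_box [406. 284. 526. 420.] 0.91 [0.676 0.23  0.17 ]
returns_box [233. 182. 280. 227.] 0.5 [ 0.525 -0.254  0.17 ]
lid_tab [310. 246. 349. 286.] 0.54 [ 0.608 -0.049  0.17 ]
ledge [184. 175. 456. 384.] 0.93 [ 0.644 -0.053  0.17 ]
dispenser [163. 183. 236. 249.] 0.97 [ 0.602 -0.347  0.17 ]
dispenser [419. 285. 522. 404.] 0.42 [0.659 0.233 0.17 ]
top [[0.022, -0.999, 0.049, 0.451], [-1.0, -0.023, -0.01, -0.085], [0.011, -0.049, -0.999, 0.992], [0.0, 0.0, 0.0, 1.0]]
spent_cassette [437. 134. 488. 184.] 0.87 [ 0.642 -0.339  0.17 ]
spent_cassette [400. 322. 447. 372.] 0.79 [ 0.321 -0.276  0.17 ]
spent_cassette [385. 208. 439. 265.] 0.63 [ 0.506 -0.256  0.17 ]
fresh_cassette [385. 141. 438. 197.] 0.76 [ 0.622 -0.252  0.17 ]
mortar [269. 148. 316. 197.] 0.82 [ 0.612 -0.05   0.17 ]
bottle [174.  98. 213. 139.] 0.86 [0.699 0.12  0.17 ]
returns_box [ 86. 120. 183. 235.] 0.77 [0.596 0.216 0.17 ]
lid_tab [ 86. 123. 179. 225.] 0.92 [0.601 0.219 0.17 ]
ledge [175. 110. 436. 294.] 0.72 [ 0.561 -0.074  0.17 ]
dispenser [444. 202. 539. 288.] 0.75 [ 0.496 -0.39   0.17 ]
dispenser [175. 100. 212. 137.] 0.32 [0.699 0.12  0.17 ]
```

```bash
python3 - <<'E'
import cv2
im=cv2.imread('pics/top0.png')[60:400,60:580]
cv2.imwrite('pics/top0c.png',cv2.resize(im,None,fx=1.5,fy=1.5))
E
```

```text
(no output)
```

View pics/top0c.png

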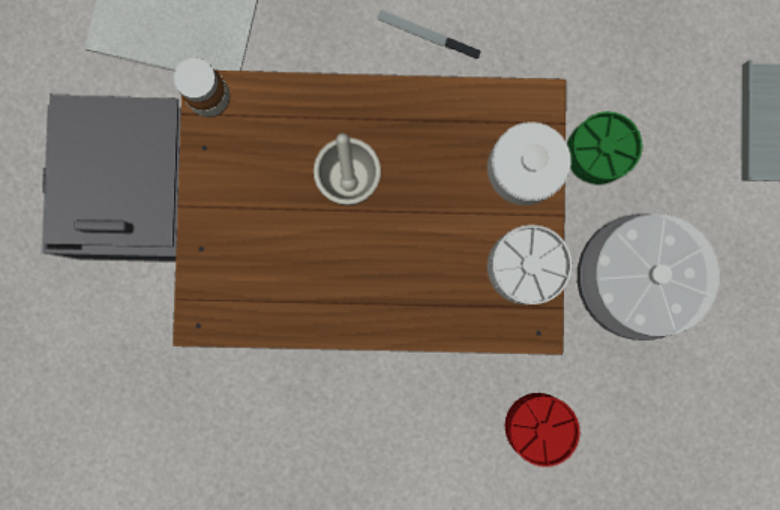

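View pics/scene0.png

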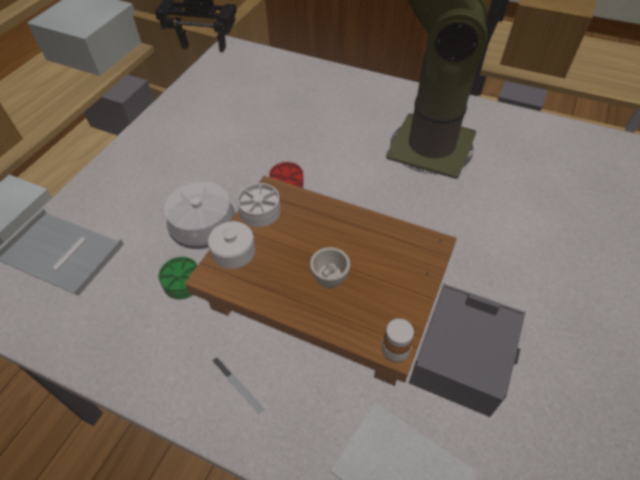

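The scene shows these candidates, in top-image pixels:
- White open drum at (412,236), scene image (258,205). This is the spent cassette.
- White closed drum with knob at (412,168).
- Green look-alike at (465,158).
- Red look-alike at (422,346).
- Clear dispenser at (492,245).

The lid tab is at about (129,210), near the robot-side edge of the box. I'll check the choice in a close crop while measuring.

```bash
python3 - <<'E'
from h import *
im=cv2.imread('pics/top0.png')
a=cv2.resize(im[190:280,370:460],(400,400),interpolation=3);b=cv2.resize(im[100:250,80:230],(400,400),interpolation=3)
cv2.imwrite('pics/crop.png',np.hstack([a,b]))
c=get_calibration('top')
f=lambda x,y,z:pix2world(c,x/1.5+60,y/1.5+60,z).round(3)
print('ledge corners',f(566,80,.13),f(563,353,.13),f(173,345,.13),f(183,71,.13))
print('lid corners',f(51,95,.114),f(178,98,.114),f(176,247,.114),f(45,243,.114))
print('tab top',f(75,221,.146),f(127,221,.146),f(127,231,.146))
print('spent top',f(531,265,.172),'fresh',f(530,161,.172),'mortar',f(348,171,.182),'bottle',f(194,78,.205))
s=get_calibration('scene');print('scene spent',pix2world(s,259,199,.172).round(3),'tab',pix2world(s,483,303,.146).round(3))
E
```

```text
ledge corners [ 0.732 -0.306  0.13 ] [ 0.406 -0.306  0.13 ] [0.406 0.152 0.13 ] [0.731 0.151 0.13 ]
lid corners [0.702 0.311 0.114] [0.703 0.16  0.114] [0.522 0.157 0.114] [0.523 0.311 0.114]
tab top [0.547 0.264 0.146] [0.548 0.205 0.146] [0.537 0.205 0.146]
spent top [ 0.507 -0.258  0.172] fresh [ 0.625 -0.256  0.172] mortar [ 0.607 -0.05   0.182] bottle [0.699 0.118 0.205]
scene spent [ 0.511 -0.255  0.172] tab [0.554 0.236 0.146]
```

View pics/crop.png

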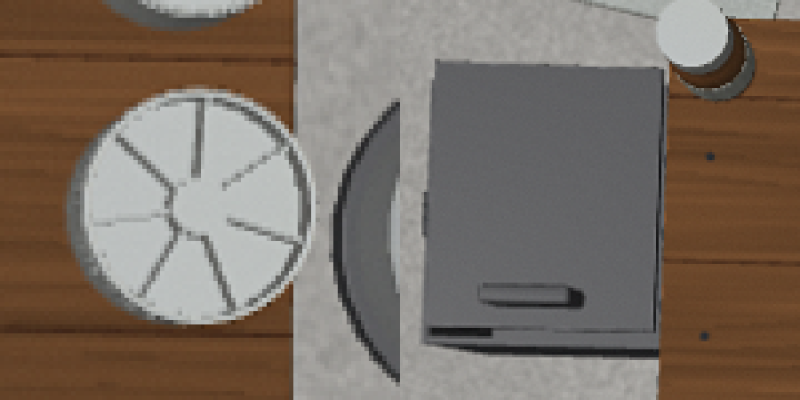

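The crop confirms the choice: the white drum with open compartments is at (.508,-.257). The lid tab is at (.543,.235), with the box centre at about (.612,.237). I'll carry the arm round at safe height and turn the jaws along world x.

```bash
python3 -m handwheel '[[[-0.413,0,-0.213,0,-0.422,0],[-0.413,0,-0.213,0,-0.422,0],[-0.413,0,-0.213,0,-0.422,0],[-0.413,0,-0.213,0,-0.422,0],[-0.413,0,-0.213,0,-0.422,0],[-0.413,0,-0.213,0,-0.422,0],[-0.413,0,-0.213,0,-0.422,0],[-0.413,0,-0.213,0,-0.422,0],[-0.413,0,-0.213,0,-0.422,0],[-0.413,0,-0.213,0,-0.422,0],[-0.413,0,-0.213,0,-0.422,0],[-0.413,0,-0.213,0,-0.422,0]]]' -0.3 10; python3 -c "
from h import *
print(R.from_quat(r.get_state()['eef_rot']).as_matrix().round(3))"
```

```text
clock: 1.9
tool_pos: [0.5074, -0.2916, 0.2396]
eef_rot: [-0.5, 0.496, -0.497, 0.506]
contact_force: [1.3, 1.2, 0.1]
opening: 0.351
[[ 0.013  0.007  1.   ]
 [-1.     0.005  0.013]
 [-0.005 -1.     0.007]]
```

```bash
python3 -m handwheel '[[[-0.53,0,0.038,0,0,0],[-0.53,0,0.038,0,0,0],[-0.53,0,0.038,0,0,0],[-0.53,0,0.038,0,0,0],[-0.53,0,0.038,0,0,0],[-0.53,0,0.038,0,0,0],[-0.53,0,0.038,0,0,0],[-0.53,0,0.038,0,0,0],[-0.53,0,0.038,0,0,0],[-0.53,0,0.038,0,0,0],[-0.53,0,0.038,0,0,0],[-0.53,0,0.038,0,0,0]]]';  python3 -m handwheel '[[[0,0,0,0,0,0],[0,0,0,0,0,0],[0,0,0,0,0,0],[0,0,0,0,0,0]]]'; python3 - <<'E'
from h import *
c=get_calibration('wrist');save(snapshot('wrist'),'w1.png')
for b in boxes_of('lid_tab','wrist')[:3]: print(b)
print(np.round(c['T'],3).tolist(),c['fx'],c['cx'],c['cy'],c['k1'])
s=r.get_state();print(s['tool_pos'],R.from_quat(s['eef_rot']).as_matrix().round(3).tolist())
E
```

```text
clock: 2.9
tool_pos: [0.5364, 0.2009, 0.2389]
eef_rot: [0.5, -0.5, 0.5, -0.5]
contact_force: [-0.2, -0.3, 1.0]
opening: 0.35
clock: 3.23
tool_pos: [0.5367, 0.1967, 0.2385]
eef_rot: [0.5, -0.5, 0.501, -0.499]
contact_force: [-0.2, -0.3, -0.7]
opening: 0.353
{'bbox': [302.3, 79.1, 534.5, 269.5], 'confidence': 0.81}
[[1.0, -0.003, -0.001, 0.536], [-0.003, -0.959, -0.284, 0.268], [-0.0, 0.284, -0.959, 0.385], [0.0, 0.0, 0.0, 1.0]] 336.5266209807377 318.2039487791221 238.68110303845256 -0.06418790930415666
[0.5367738  0.1967887  0.23859498] [[-0.003, -0.0, 1.0], [-1.0, -0.001, -0.003], [0.001, -1.0, -0.0]]
```

View pics/w1.png

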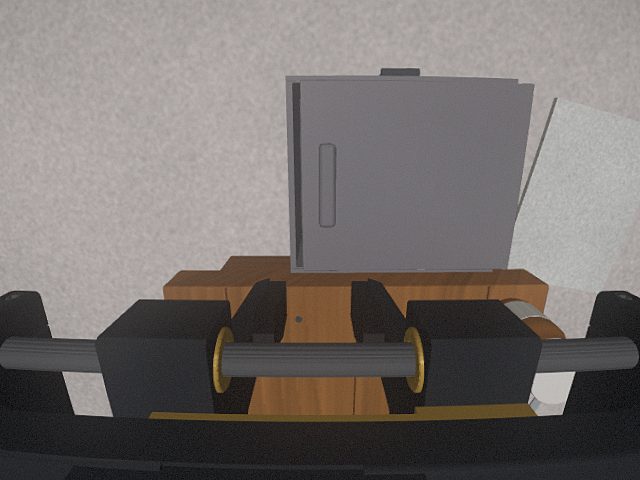

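The wrist view shows the tab at about (327,185), spanning x 319–336 and y 143–228, on the shut lid. The bottle is at the lower right, away from the tab.

```bash
python3 - <<'E'
from h import *
c=get_calibration('wrist')
for p in((319,143),(336,143),(327,185),(327,228)): print(pix2world(c,*p,.146).round(4))
E
```

```text
[0.5367 0.2663 0.146 ]
[0.5483 0.2663 0.146 ]
[0.5423 0.2375 0.146 ]
[0.5424 0.2061 0.146 ]
```

```bash
python3 -m handwheel '[[[-0.03,0,0.006,0,0,0],[-0.04,0,0.006,0,0,0],[-0.04,0,0.006,0,0,0],[-0.04,0.03,0.006,0,0,0],[-0.04,0.05,0.006,0,0,0],[-0.04,0.07,0.006,0,0,0],[-0.04,0.085,0.006,0,0,0],[-0.04,0.1,0.006,0,0,0],[-0.04,0.107,0.006,0,0,0],[-0.04,0.111,0.006,0,0,0],[-0.04,0.111,0.006,0,0,0],[-0.04,0.111,0.006,0,0,0]]]'
```

```text
clock: 4.33
tool_pos: [0.5428, 0.2388, 0.1283]
eef_rot: [0.5, -0.5, 0.5, -0.5]
contact_force: [1.4, 0.1, 0.5]
opening: 0.348
```

```bash
python3 -m handwheel '[[[0,0,0.005,0,0,0],[0,0,0.012,0,0,0],[0,0,0.03,0,0,0],[0,0,0.05,0,0,0],[0,0,0.07,0,0,0],[0,0,0.09,0,0,0],[0,0,0.11,0,0,0],[0,0,0.13,0,0,0],[0,0,0.145,0,0,0],[0,0,0.155,0,0,0],[0,0,0.16,0,0,0],[0,0,0.16,0,0,0]]]';python3 -m handwheel '[[[0,0,0,0,0,0],[0,0,-0.004,0,0,0],[0,0,-0.004,0,0,0]]]'; python3 - <<'E'
from h import *
save(snapshot('top'),'t2.png');c=get_calibration('top')
for b in boxes_of('returns_box','top')[:2]+boxes_of('lid_tab','top')[:2]: print(b)
E
```

```text
clock: 5.33
tool_pos: [0.6959, 0.2393, 0.1278]
eef_rot: [0.505, -0.503, 0.496, -0.496]
contact_force: [-20.3, -3.8, 13.9]
opening: 0.452
clock: 5.58
tool_pos: [0.6915, 0.2394, 0.1278]
eef_rot: [0.505, -0.502, 0.496, -0.496]
contact_force: [-17.0, -1.8, 10.5]
opening: 0.354
{'bbox': [104.7, 46.4, 181.7, 147.5], 'confidence': 0.63}
{'bbox': [104.7, 44.9, 181.6, 235.2], 'confidence': 0.58}
{'bbox': [103.6, 48.7, 181.3, 147.8], 'confidence': 0.89}
```

View pics/t2.png

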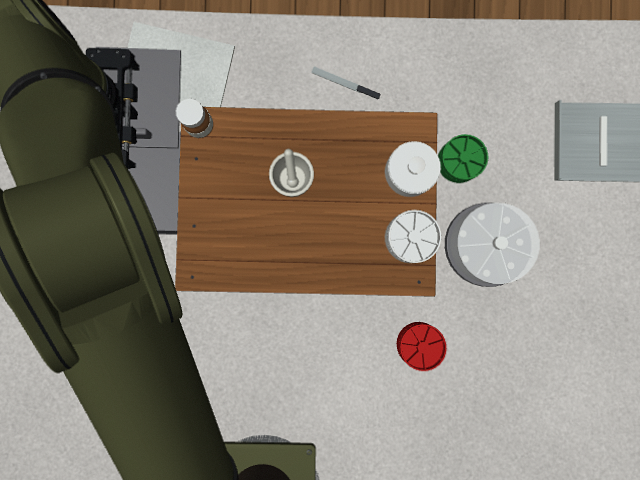

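The lid is open, with its near edge at about row 147 in the top view, and the arm is pressing on the stop. I'll back off and rise.

```bash
python3 -m handwheel '[[[0,0,-0.008,0,0,0],[0,0,-0.011,0,0,0],[0,0,-0.011,0,0,0],[0,-0.02,-0.011,0,0,0],[0,-0.06,-0.011,0,0,0],[0,-0.1,-0.011,0,0,0],[0,-0.12,-0.011,0,0,0],[0.04,-0.12,-0.05,0,0,0],[0.08,-0.12,-0.08,0,0,0],[0.12,-0.12,-0.1,0,0,0],[0.16,-0.12,-0.12,0,0,0],[0.2,-0.12,-0.13,0,0,0]]]' ; python3 - <<'E'
from h import *
s=r.get_state();print(s['tool_pos'],R.from_quat(s['eef_rot']).as_matrix().round(3).tolist(),s['contact_force'])
im=snapshot('top');c=get_calibration('top')
print(boxes_of('lid_tab','top')[:1]); print(pix2world(c,150,147,.114))
cv2.imwrite('pics/t3.png',cv2.resize(im[30:250,70:230],None,fx=2.5,fy=2.5,interpolation=2)[:,:,::-1])
E
```

```text
clock: 6.73
tool_pos: [0.5767, 0.0637, 0.2484]
eef_rot: [-0.5, 0.499, -0.5, 0.501]
contact_force: [1.1, 0.6, 0.0]
opening: 0.351
[0.57671896 0.06367239 0.24844131] [[0.001, 0.001, 1.0], [-1.0, 0.0, 0.001], [-0.0, -1.0, 0.001]] [1.06603163 0.60000982 0.02374768]
[{'bbox': [96.4, 46.9, 182.7, 79.9], 'confidence': 0.68}]
[0.66181361 0.21047122 0.114     ]
```

```bash
python3 -m handwheel '[[[0.358,0,-0.062,0,0,0],[0.358,0,-0.062,0,0,0],[0.358,0,-0.062,0,0,0],[0.358,0,-0.062,0,0,0],[0.358,0,-0.062,0,0,0],[0.358,0,-0.062,0,0,0],[0.358,0,-0.062,0,0,0],[0.358,0,-0.062,0,0,0],[0.358,0,-0.062,0,0,0],[0.358,0,-0.062,0,0,0],[0.358,0,-0.062,0,0,0],[0.358,0,-0.062,0,0,0]]]' 0.36; python3 - <<'E'
from h import *
s=r.get_state();print(s['tool_pos'],R.from_quat(s['eef_rot']).as_matrix().round(3).tolist(),s['contact_force'],s['opening'])
a=snapshot('scene');b=snapshot('wrist');c=get_calibration('top');t=snapshot('top')
save(np.vstack([np.hstack([cv2.resize(a[200:440,360:560],(480,576)),cv2.resize(t[30:250,70:190],(314,576))])]),'m4.png')
save(b,'w4.png')
E
```

```text
clock: 7.83
tool_pos: [0.5166, -0.2926, 0.248]
eef_rot: [-0.499, 0.5, -0.5, 0.501]
contact_force: [-0.5, 0.6, -0.6]
opening: 0.68
[ 0.51657392 -0.29260871  0.24799586] [[0.0, 0.002, 1.0], [-1.0, 0.001, 0.0], [-0.001, -1.0, 0.002]] [-0.54311977  0.61547496 -0.62138862] 0.679738719904425
```

View pics/m4.png

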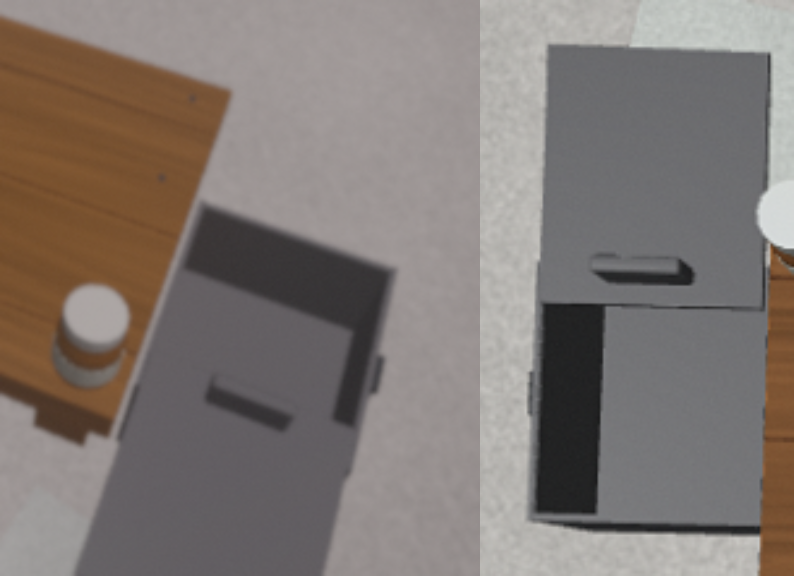

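View pics/w4.png

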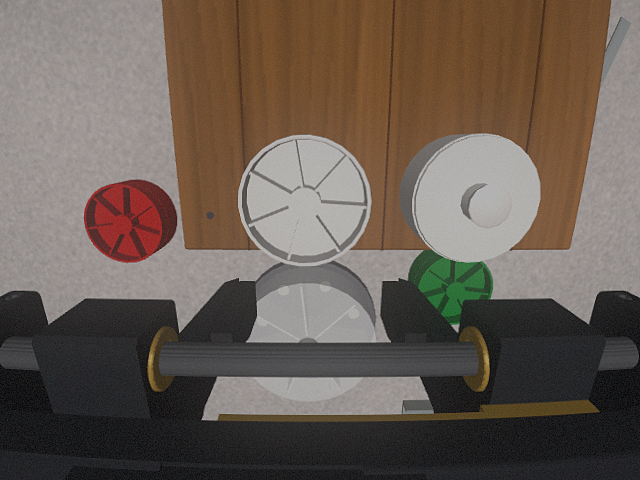

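The lid is clearly open. The wrist view shows the spent drum centred at about (305,200) and the closed drum at (477,200).

```bash
python3 - <<'E'
from h import *
s=get_calibration('scene');w=get_calibration('wrist');t=get_calibration('top')
print('tab',pix2world(s,464,357,.146),'topcam',pix2world(t,70+(635-480)/2.618,30+258/2.618,.146))
print('spent',pix2world(w,305,200,.172),'fresh',pix2world(w,478,198,.172));st=r.get_state();print(st['tool_pos'])
E
```

```text
tab [0.67318117 0.23110067 0.146     ] topcam [0.68535678 0.23640991 0.146     ]
spent [ 0.50685035 -0.25836296  0.172     ] fresh [ 0.6235972  -0.25627168  0.172     ]
[ 0.516555   -0.29140642  0.24806017]
```

```bash
python3 -m handwheel '[[[0.02,0,-0.0095,0,0,0],[0.03,0,-0.0095,0,0,0],[0.03,0,-0.0095,0,0,0],[0.03,0,-0.0095,0,0,0],[0.03,0.03,-0.0095,0,0,0],[0.03,0.06,-0.0095,0,0,0],[0.03,0.08,-0.0095,0,0,0],[0.03,0.093,-0.0095,0,0,0],[0.03,0.098,-0.0095,0,0,0],[0.03,0.098,-0.0095,0,0,0],[0.03,0.098,-0.0095,0,0,0]]]'
```

```text
clock: 8.9
tool_pos: [0.5069, -0.3226, 0.1503]
eef_rot: [-0.5, 0.5, -0.5, 0.501]
contact_force: [0.8, -0.1, -0.1]
opening: 0.678
```

```bash
python3 -m handwheel '[[[-0.012,0,0,0,0,0],[-0.022,0,0,0,0,0],[-0.032,0,0,0,0,0],[-0.045,0,0,0,0,0],[-0.06,0,0,0,0,0],[-0.075,0,0,0,0,0],[-0.09,0,0,0,0,0],[-0.105,0,0,0,0,0],[-0.12,0,0,0,0,0],[-0.132,0,0,0,0,0],[-0.14,0,0,0,0,0],[-0.145,0,0,0,0,0]]]'; python3 - <<'E'
from h import *
w=get_calibration('wrist');im=snapshot('wrist')
g=cv2.cvtColor(im,cv2.COLOR_RGB2HSV);m=((g[...,1]<40)&(g[...,2]>150)).astype(np.uint8)[0:300]
n,l,st,ce=cv2.connectedComponentsWithStats(m)
for i in range(1,n):
    if st[i,4]>2000:
        x,y,a,b,_=st[i];print(st[i],pix2world(w,x+a/2,y+b/2,.172).round(3))
for b in boxes_of('spent_cassette','wrist')[:3]:
    x=b['bbox'];print(np.round(x),b['confidence'],pix2world(w,(x[0]+x[2])/2,(x[1]+x[3])/2,.172).round(3))
save(im,'w5.png');print(r.get_state()['tool_pos'],r.get_state()['contact_force'])
E
```

```text
clock: 9.9
tool_pos: [0.5062, -0.1768, 0.1501]
eef_rot: [-0.5, 0.499, -0.5, 0.5]
contact_force: [-0.1, -2.3, 1.7]
opening: 0.68
[    0     0   138   300 33554] [ 0.412 -0.108  0.172]
[ 530    0  110   92 3367] [ 0.599 -0.071  0.172]
[ 202   99  234  201 3748] [ 0.506 -0.127  0.172]
[  219   110   207   190 23345] [ 0.507 -0.129  0.172]
[ 302  111   83   83 4223] [ 0.514 -0.11   0.172]
[204.  99. 436. 328.] 0.83 [ 0.506 -0.132  0.172]
[ 0.50613655 -0.1770772   0.14986338] [0.70897729 0.96138414 0.12639106]
```

View pics/w5.png

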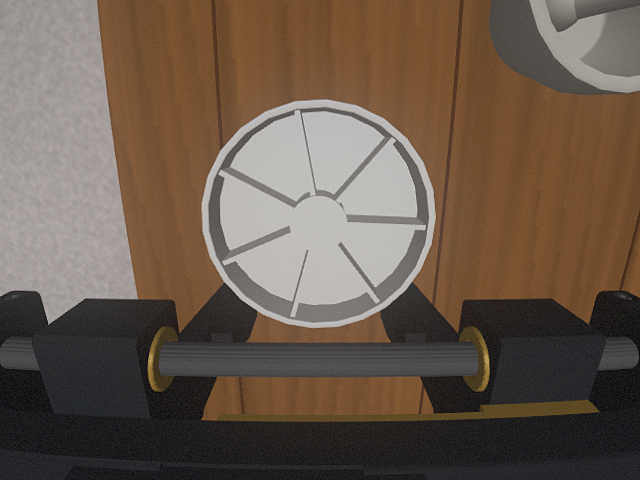

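The drum sits symmetrically in the cup of the fingers at (.506,-.132). The mortar is at the upper right with clearance. I'll push straight past it.

```bash
python3 -m handwheel '[[[-0.006,0,0,0,0,0],[-0.016,0,0,0,0,0],[-0.03,0,0,0,0,0],[-0.045,0,0,0,0,0],[-0.06,0,0,0,0,0],[-0.075,0,0,0,0,0],[-0.09,0,0,0,0,0],[-0.103,0,0,0,0,0],[-0.114,0,0,0,0,0],[-0.122,0,0,0,0,0],[-0.127,0,0,0,0,0],[-0.13,0,0,0,0,0]]]'; python3 - <<'E'
from h import *
w=get_calibration('wrist');im=snapshot('wrist')
for b in boxes_of('spent_cassette','wrist')[:3]:
    x=b['bbox'];print(np.round(x),b['confidence'],pix2world(w,(x[0]+x[2])/2,(x[1]+x[3])/2,.172).round(3))
print(r.get_state()['tool_pos'],r.get_state()['contact_force'])
E
```

```text
clock: 11.0
tool_pos: [0.5059, -0.0476, 0.1496]
eef_rot: [0.5, -0.5, 0.5, -0.5]
contact_force: [0.1, -1.0, -0.4]
opening: 0.682
[203.  97. 436. 329.] 0.63 [ 0.506 -0.003  0.172]
[ 0.50606771 -0.04796455  0.14967186] [ 0.24126366 -0.25736689 -0.3786634 ]
```

Next I turn the jaws 30° about the drum, so that they face the diagonal push towards the box opening. That also swings the finger away from the mortar. Then I push.

```bash
python3 -m handwheel '[[[-0.0,0,-0.004,0,0.03,0],[-0.001,0,-0.008,0,0.06,0],[-0.002,0,-0.012,0,0.09,0],[-0.003,0,-0.016,0,0.12,0],[-0.005,0,-0.02,0,0.15,0],[-0.006,0,-0.0225,0,0.167,0],[-0.015,0,-0.0175,0,0.167,0],[-0.0275,0,-0.01,0,0.167,0],[-0.045,0,0.0,0,0.167,0],[-0.06,0,0.0095,0,0.167,0],[-0.072,0,0.0165,0,0.167,0],[-0.08,0,0.021,0,0.167,0]]]'; python3 - <<'E'
from h import *
w=get_calibration('wrist');im=snapshot('wrist')
for b in boxes_of('spent_cassette','wrist')[:3]:
    x=b['bbox'];print(np.round(x),b['confidence'],pix2world(w,(x[0]+x[2])/2,(x[1]+x[3])/2,.172).round(3))
s=r.get_state();print(s['tool_pos'],s['contact_force'],R.from_quat(s['eef_rot']).as_matrix().round(3).tolist())
for b in boxes_of('mortar','top')[:1]: print(b)
save(im,'w6.png')
E
```

```text
clock: 12.1
tool_pos: [0.5283, 0.0336, 0.1497]
eef_rot: [-0.353, 0.612, -0.612, 0.354]
contact_force: [0.2, -1.7, 0.7]
opening: 0.68
[204.  96. 438. 329.] 0.83 [0.551 0.072 0.172]
[0.52810044 0.03362437 0.14969069] [-0.62218199  0.0865289  -0.52442921] [[-0.499, 0.001, 0.867], [-0.867, 0.001, -0.499], [-0.002, -1.0, 0.0]]
{'bbox': [268.6, 146.8, 316.7, 197.9], 'confidence': 0.77}
```

View pics/w6.png

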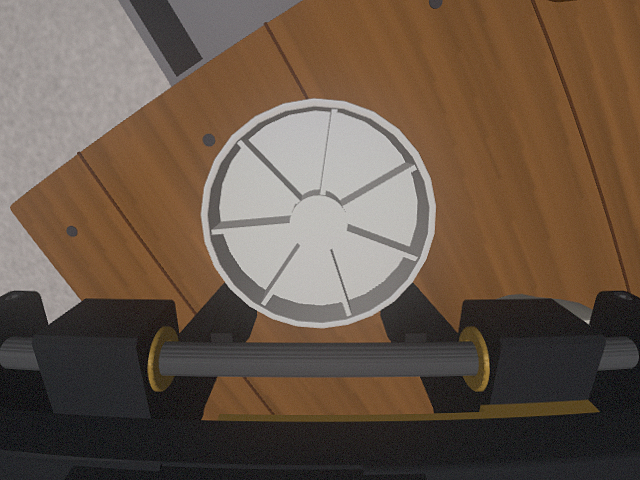

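```bash
python3 -m handwheel '[[[-0.008,0,0,0,0,0],[-0.02,0,0,0,0,0],[-0.035,0,0,0,0,0],[-0.05,0,0,0,0,0],[-0.06,0,0,0,0,0],[-0.067,0,0,0,0,0],[-0.07,0,0.0,0,0,0],[-0.07,0,0.006,0,-0.035,0],[-0.071,0,0.011,0,-0.07,0],[-0.073,0,0.016,0,-0.11,0],[-0.075,0,0.021,0,-0.15,0],[-0.076,0,0.023,0,-0.167,0]]]'; python3 - <<'E'
from h import *
w=get_calibration('wrist');im=snapshot('wrist')
for b in boxes_of('spent_cassette','wrist')[:3]:
    x=b['bbox'];print(np.round(x),b['confidence'],pix2world(w,(x[0]+x[2])/2,(x[1]+x[3])/2,.172).round(3))
s=r.get_state();print(s['tool_pos'],s['contact_force'],R.from_quat(s['eef_rot']).as_matrix().round(3).tolist())
print(pix2world(get_calibration('wrist'),320,96,.172))
E
```

```text
clock: 13.25
tool_pos: [0.5858, 0.0849, 0.1497]
eef_rot: [-0.501, 0.499, -0.499, 0.501]
contact_force: [-0.4, 0.3, -1.1]
opening: 0.674
[198.  84. 434. 324.] 0.57 [0.584 0.133 0.172]
[0.58536816 0.08516063 0.14959341] [ 0.08319081 -0.7519611   0.31206004] [[-0.002, 0.0, 1.0], [-1.0, -0.0, -0.002], [0.0, -1.0, 0.0]]
[0.58526799 0.17146985 0.172     ]
```

```bash
python3 -m handwheel '[[[-0.006,0,0.002,0,0,0],[-0.016,0,0.002,0,0,0],[-0.03,0,0.002,0,0,0],[-0.046,0,0.002,0,0,0],[-0.062,0,0.002,0,0,0],[-0.076,0,0.002,0,0,0],[-0.088,0,0.002,0,0,0],[-0.095,0,0.002,0,0,0],[-0.095,0,0.002,0,0,0],[-0.095,0,0.002,0,0,0]]]'; python3 - <<'E'
from h import *
w=get_calibration('wrist');im=snapshot('wrist');save(im,'w7.png')
for b in boxes_of('spent_cassette','wrist')[:3]:
    x=b['bbox'];print(np.round(x),b['confidence'],pix2world(w,(x[0]+x[2])/2,(x[1]+x[3])/2,.047).round(3))
s=r.get_state();print(s['tool_pos'],s['contact_force'])
E
```

```text
clock: 14.18
tool_pos: [0.587, 0.181, 0.1496]
eef_rot: [0.5, -0.5, 0.5, -0.5]
contact_force: [-0.2, 0.1, 0.3]
opening: 0.679
[244. 187. 367. 266.] 0.92 [0.576 0.189 0.047]
[0.58723253 0.17960065 0.14954929] [-0.77985542  0.23548627 -0.46790048]
```

View pics/w7.png

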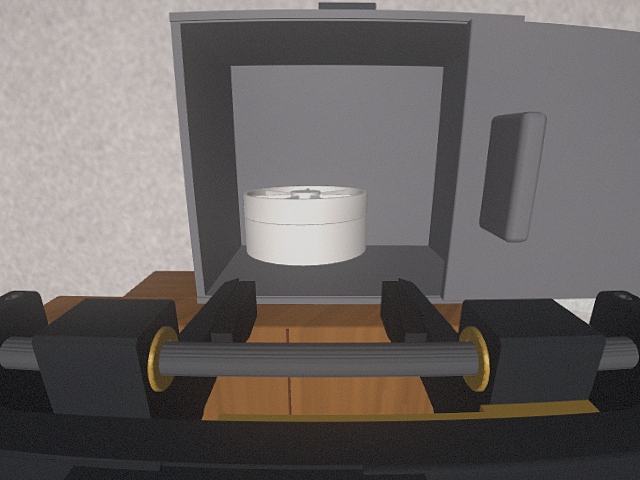

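The cassette is in the box at about (305,225), standing on its side well inside. I'll rise and go over the tab, seen at about (525,175).

```bash
python3 -c "
from h import *
w=get_calibration('wrist')
for p in((523,115),(545,115),(519,240),(528,238)): print(pix2world(w,*p,.146).round(3))"
python3 -m handwheel '[[[0,-0.03,0,0,0,0],[0,-0.06,0,0,0,0],[0,-0.07,0.0,0,0,0],[-0.02,-0.07,0.03,0,0,0],[-0.04,-0.07,0.06,0,0,0],[-0.056,-0.07,0.09,0,0,0],[-0.056,-0.07,0.096,0,0,0],[-0.056,-0.07,0.096,0,0,0],[-0.056,-0.07,0.096,0,0,0],[-0.056,-0.07,0.096,0,0,0]]]' -0.1; python3 - <<'E'
from h import *
w=get_calibration('wrist');im=snapshot('wrist');save(im,'w8.png')
for b in boxes_of('spent_cassette','wrist')[:3]: print(b)
s=r.get_state();print(s['tool_pos'],s['contact_force'])
E
```

```text
[0.675 0.263 0.146]
[0.685 0.263 0.146]
[0.682 0.206 0.146]
[0.686 0.207 0.146]
clock: 15.12
tool_pos: [0.6821, 0.2354, 0.2193]
eef_rot: [0.501, -0.5, 0.5, -0.499]
contact_force: [0.3, 0.0, 0.2]
opening: 0.45
{'bbox': [167.5, 227.0, 262.2, 300.0], 'confidence': 0.9}
[0.68226223 0.23584323 0.21988406] [ 0.30080608 -0.24706329  0.25841022]
```

View pics/w8.png

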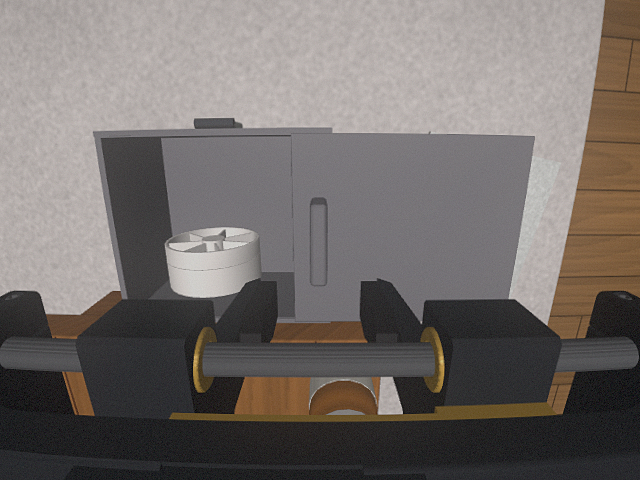

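The tab at (319,240) is centred between the fingers. I'll descend and pull the lid shut.

```bash
python3 -m handwheel '[[[0,0.03,0,0,0,0],[0,0.06,0,0,0,0],[0,0.08,0,0,0,0],[0,0.09,0,0,0,0],[0,0.093,0,0,0,0],[0,0.093,0,0,0,0],[0,0.093,0,0,0,0]]]'; python3 -m handwheel '[[[0,0,-0.008,0,0,0],[0,0,-0.016,0,0,0],[0,0,-0.03,0,0,0],[0,0,-0.05,0,0,0],[0,0,-0.07,0,0,0],[0,0,-0.09,0,0,0],[0,0,-0.11,0,0,0],[0,0,-0.125,0,0,0],[0,0,-0.138,0,0,0],[0,0,-0.148,0,0,0],[0,0,-0.154,0,0,0],[0,0,-0.157,0,0,0]]]'; python3 -m handwheel '[[[0,0,0,0,0,0],[0,0,0,0,0,0]]]'
```

```text
clock: 15.8
tool_pos: [0.6839, 0.2374, 0.1283]
eef_rot: [-0.499, 0.5, -0.5, 0.501]
contact_force: [1.1, 0.0, 0.7]
opening: 0.451
clock: 16.8
tool_pos: [0.527, 0.2376, 0.1284]
eef_rot: [-0.499, 0.499, -0.501, 0.501]
contact_force: [2.0, -0.6, 1.3]
opening: 0.449
clock: 16.97
tool_pos: [0.5266, 0.2374, 0.1272]
eef_rot: [-0.5, 0.5, -0.5, 0.5]
contact_force: [-0.3, -1.0, 1.2]
opening: 0.449
```

```bash
python3 -m handwheel '[[[0,0,-0.002,0,0,0],[0,0,-0.004,0,0,0],[0,0,-0.006,0,0,0],[0,0,-0.006,0,0,0]]]'
```

```text
clock: 17.3
tool_pos: [0.52, 0.2373, 0.1267]
eef_rot: [-0.5, 0.5, -0.5, 0.5]
contact_force: [0.4, 1.3, 0.7]
opening: 0.449
```

```bash
python3 - <<'E'
from h import *
im=snapshot('wrist');t=snapshot('scene')
save(np.hstack([cv2.resize(im,(480,360)),cv2.resize(t[240:440,380:550],(306,360))]),'w9.png')
E
```

```text
(no output)
```

View pics/w9.png

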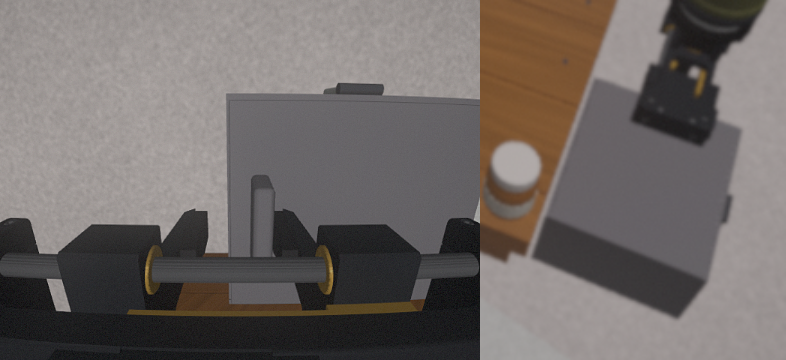

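The lid follows and looks nearly shut. I'll press on gently to the stop.

```bash
python3 -m handwheel '[[[0,0,-0.002,0,0,0],[0,0,-0.004,0,0,0],[0,0,-0.006,0,0,0],[0,0,-0.006,0,0,0]]]'; python3 -m handwheel '[[[0,0,-0.002,0,0,0],[0,0,-0.004,0,0,0],[0,0,-0.004,0,0,0]]]'
```

```text
clock: 17.73
tool_pos: [0.518, 0.2371, 0.1267]
eef_rot: [-0.497, 0.499, -0.502, 0.502]
contact_force: [11.5, 0.4, -6.5]
opening: 0.449
clock: 17.98
tool_pos: [0.5179, 0.2372, 0.1268]
eef_rot: [-0.495, 0.499, -0.503, 0.503]
contact_force: [19.7, 1.6, -13.9]
opening: 0.454
```

The arm has hit the stop: force rises with no travel. I'll back off, rise, retreat and check.

```bash
python3 -m handwheel '[[[0,0,0.008,0,0,0],[0,0,0.018,0,0,0],[0,0,0.018,0,0,0],[0,-0.02,0.018,0,0,0],[0,-0.06,0.018,0,0,0],[0,-0.1,0.018,0,0,0],[0,-0.13,0.018,0,0,0],[0.04,-0.13,0,0,0,0],[0.08,-0.13,-0.02,0,0,0],[0.12,-0.13,-0.04,0,0,0],[0.16,-0.13,-0.06,0,0,0],[0.2,-0.13,-0.07,0,0,0]]]'; python3 -m handwheel '[[[0.15,0,-0.0,0,0,0],[0.15,0,0,0,0,0],[0.15,0,0,0,0,0],[0.15,0,0,0,0,0],[0.15,0,0,0,0,0],[0.15,0,0,0,0,0]]]'; python3 - <<'E'
from h import *
t=snapshot('top');c=get_calibration('top')
for n,z in(('fresh_cassette',.172),('mortar',.182),('bottle',.205),('returns_box',.114),('lid_tab',.1)):
    for b in boxes_of(n,'top')[:1]: print(n,np.round(b['bbox']))
save(cv2.resize(t[60:310,70:470],(800,500)),'t10.png')
# compare tab/lid region with the first picture
a=cv2.imread('pics/top0.png')[:,:,::-1];d=np.abs(a.astype(int)-t).max(2)
for n,(x0,y0,x1,y1) in dict(box=(84,120,183,235),fresh=(385,141,438,197),mortar=(268,147,317,198),bottle=(173,97,213,139)).items(): print(n,(d[y0:y1,x0:x1]>40).sum())
E
```

```text
clock: 18.98
tool_pos: [0.4394, 0.0462, 0.2565]
eef_rot: [0.502, -0.5, 0.499, -0.5]
contact_force: [0.4, -1.6, 0.3]
opening: 0.446
clock: 19.48
tool_pos: [0.4417, -0.1037, 0.2563]
eef_rot: [-0.5, 0.501, -0.5, 0.499]
contact_force: [0.1, -0.3, 1.0]
opening: 0.45
fresh_cassette [386. 140. 441. 198.]
mortar [269. 148. 314. 196.]
bottle [174. 100. 214. 139.]
returns_box [ 88. 129. 182. 233.]
lid_tab [ 88. 130. 182. 231.]
box 902
fresh 0
mortar 0
bottle 45
```

```bash
python3 - <<'E'
from h import *
t=snapshot('top');c=get_calibration('top')
a=cv2.imread('pics/top0.png')[:,:,::-1]
for n,im in(('first',a),('now',t)):
    g=im.astype(int).sum(2)//3
    for col in(100,115,130,150,165): print(n,col,'far',g[116:136:1,col].tolist(),'near',g[200:240,col].tolist())
for v in (121,124,128,130,221,225,228,230): print(v,pix2world(c,130,v,.114).round(4)[0],pix2world(c,130,v,.108).round(4)[0])
E
```

```text
first 100 far [157, 154, 154, 155, 155, 156, 140, 113, 97, 94, 95, 95, 96, 98, 95, 97, 96, 98, 98, 96] near [103, 105, 104, 106, 105, 103, 103, 106, 105, 104, 106, 104, 103, 105, 106, 105, 106, 104, 105, 105, 105, 109, 79, 22, 25, 34, 77, 110, 93, 49, 76, 140, 160, 156, 154, 157, 157, 151, 152, 153]
first 115 far [155, 156, 159, 158, 153, 154, 159, 141, 108, 94, 97, 97, 96, 96, 97, 96, 96, 95, 97, 97] near [104, 104, 102, 103, 102, 106, 82, 78, 93, 100, 103, 106, 83, 48, 61, 98, 105, 105, 103, 104, 103, 110, 91, 72, 105, 102, 105, 108, 99, 68, 28, 26, 53, 123, 166, 162, 159, 157, 155, 151]
first 130 far [162, 159, 159, 161, 159, 159, 161, 148, 109, 95, 96, 94, 96, 97, 96, 95, 95, 95, 97, 95] near [100, 104, 103, 102, 102, 103, 80, 69, 89, 95, 99, 104, 96, 59, 33, 76, 109, 104, 101, 102, 104, 104, 92, 88, 105, 105, 104, 105, 106, 86, 24, 28, 36, 100, 158, 152, 152, 154, 160, 161]
first 150 far [159, 159, 159, 159, 161, 162, 164, 169, 161, 93, 94, 94, 96, 95, 97, 96, 95, 96, 96, 98] near [101, 100, 100, 101, 101, 102, 101, 102, 102, 103, 103, 105, 104, 104, 103, 103, 103, 102, 103, 103
[... 1408 characters left out ...]
 185, 181, 182, 110, 112, 113, 113, 112] near [119, 119, 117, 118, 120, 119, 119, 120, 119, 121, 119, 120, 118, 120, 118, 120, 120, 122, 122, 122, 122, 120, 120, 118, 122, 122, 120, 121, 127, 111, 36, 37, 31, 85, 165, 186, 186, 187, 187, 183]
now 165 far [188, 188, 182, 180, 181, 184, 187, 189, 186, 184, 180, 184, 183, 186, 185, 128, 108, 111, 112, 112] near [116, 117, 118, 116, 117, 117, 119, 118, 119, 119, 118, 118, 118, 119, 120, 117, 120, 119, 120, 119, 117, 120, 119, 119, 118, 119, 119, 119, 121, 115, 80, 34, 35, 63, 139, 191, 192, 194, 187, 179]
121 0.708 0.7098
124 0.7025 0.7043
128 0.6953 0.6969
130 0.6916 0.6933
221 0.5269 0.5274
225 0.5197 0.5201
228 0.5143 0.5147
230 0.5107 0.5111
```

The seam between lid and box is gone. The lid had started about 11 mm open and is now flush with the near edge. Nothing else has moved, so I'm handing in.

```bash
python3 -c "
from h import *
print(job.finish_job(), r.get_state()['clock'], r.get_state()['contact_force'])"
```

```text
the job is handed in; nothing more can be done
the job is handed in; nothing more can be done
```

The spent cassette is in the returns box, the lid is shut, and the job is handed in at about 20 s of robot time. No verdict was reported.

**What I did:**
- I straddled the lid tab and slid the lid open to its stop. The lid travelled about 0.14 m from where it started, which was about 11 mm open.
- I pushed the cassette flat along the ledge between the half-open fingers, past the mortar and then diagonally. It went over the left end into the box.
- I pulled the lid shut to its stop, where the force rose to about 20 N with no further travel, then withdrew the arm.

**What the last checks showed:**
- **Cassette:** the wrist camera saw it resting tilted on its side on the box floor, well below the rim. I did not see it again once the lid was shut.
- **Lid:** in the last top picture its near edge is flush with the box and the gap that was there at the start is gone.
- **Closed cassette, mortar and bottle:** the closed cassette and mortar matched the first top picture pixel for pixel, to a coarse threshold. The bottle's patch differed in 45 pixels, and I put that down to the moved lid or lighting because its detected box was unchanged to about 2 pixels.
- **Arm:** the last force reading was about 1 N, with the arm held above the ledge and clear of everything.

**What failed:**
- The viewer's 12-picture limit was reached, so I checked the final top picture by numbers rather than by eye.
- The state printout after hand-in was refused.

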